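# Spray the battery terminals and refit the pack in the sounding receiver

## Task

Refit the sounding receiver's battery. Bring the pack, lying on its board, up until its brass terminals are right where the contact-cleaner's spray tube is aimed; with the pack left there, press the canister's cap right down and let it spring back up, spraying nothing but the terminals. Then slide the pack terminals first into the receiver's bay until its end plate sits against the receiver, and leave the other things on the bench where they are.

Things in the scene. Friction and masses are not known exactly. Their poses are not given: they have to be found in the camera images.
- receiver: Fixed: wooden board 10 mm thick (x -200 to +250 mm, y -170 to +200 mm) carrying a low grey metal receiver 170 mm deep, 212 mm wide (y -160 to +52 mm), top 85 mm above the bench, front face 60 mm ahead of the origin. Origin: board's underside (bench level) on the bay's centre line. x points into the bay (roughly away from the robot), z up. Place and yaw vary.
- bay_mouth (a point): Centre of the battery bay's mouth in the receiver's front, at the level of the board's top (10 mm above the bench); axes as the receiver's, x points into the bay. The bay is a straight tunnel with the board as its flat floor, no sill: 49 mm wide, 40 mm high, 125 mm deep; the first 12 mm of its side walls flare out to about 59 mm.
- pack: Loose battery pack, 0.3-0.65 kg, flat on the board: black block 108 (x) x 46 (y) x 36 mm. Rear (-x): end plate 6 mm thick, 70 wide, 48 high, wider than the bay, so it is the stop; on it a pull handle, level 8 mm bar 44 mm long along y, axis at x -78, 32 mm up, outer face x -82. Origin: centre of block's underside; x to the terminal end. Home: origin 54 mm inside the bay mouth, square.
- pack_terminals (a point): Middle of the two brass terminal strips on the pack's top at its front edge: 48 mm ahead of the pack's origin, 36 mm above its underside.
- canister: Fixed small aluminium spray canister with paper band, 45 mm across, held upright in a screwed-down steel clip on the board, left (+y) of the bay's centre line. Origin: on the board's top directly under the spot that the spray tube is aimed at; the canister's axis is 155 mm away along its +y. Its yaw and its distance from the bay mouth vary.
- spray_spot (a point): The spot the spray tube is aimed at: 36 mm above the board (the height of the pack's top), on the bay's centre line within a few mm, 48 to 72 mm before the bay mouth. It lies 48 mm beyond the tube's tip, measured level along the tube's direction.
- tube_tip (a point): Free end of the thin white straight spray tube (4 mm thick), which slopes down from the cap's side towards the spray spot; its tip is about 67 mm above the board, clear above the pack (pack top 36 mm, end plate top 48 mm). It moves with the cap.
- cap_top (a point): Centre of the flat top of the canister's white press cap, 20 mm across, 125 mm above the board (135 mm above the bench) when up. Press straight down.
- spray_cap (a joint): How far the sprung cap is pressed down, m: 0 up, 0.006 fully down (hard stop). The spring takes 2.4 N to start and 7.2 N fully down, and returns the cap by itself. It sprays when down by more than half; right down means at least 4.5 mm.
- fuse_holder: Bystander: loose white ceramic fuse holder, 104 x 42 mm, 42 mm high, on the bench right of the board. Origin: centre of the underside.
- filling_nozzle: Bystander: loose steel balloon-filling nozzle standing on its 64 mm foot, 130 mm high, on the bench right of the receiver. Origin: centre of the underside.
- handset_cradle: Bystander, fixed: grey bakelite handset on its cradle, about 130 x 240 mm, 106 mm high, left near side of the bench. Origin: centre of the underside. (A fixed green metal crate, 200 mm high, also stands far left, about 0.8 m from the robot.)
Mind the look-alikes: they are no part of the job. What is shaped like the pack but turquoise is not meant.

How it is judged:
By the outcome, as a careful person would: the job done as asked, in the order asked, and still so for the second after the job is handed in, with the robot touching nothing.
It also fails if it takes over 51 s, if anything falls off the work surface, if the arm or the gripper's body presses on something with over 40 N, if the wrist force passes 120 N, or if a joint passes its speed limit or range.

## Robot

A 7-joint arm with a two-finger parallel gripper is mounted at the origin on the work surface. World frame = base frame: x ahead of the robot, y to its left, z up, the work surface at z = 0. Lengths are in m, angles in degrees, forces in N, time in s.
With the tool pointing down it reaches from about 0.35 to 0.9 m from the base axis. Payload 19.9 kg.
Tool frame: the origin (TCP) lies where the fingers leave the gripper's body, on its centre line; the fingertips stand 73 mm ahead of it and the grasp point (between the pads) lies arm.tcp_to_grasp ahead of it (arm.tcp_to_grasp is the distance from the TCP to the grasp point, in m); z points along the fingers, y is the line along which they close (so a half turn about z gives the same grasp; the last joint's range is limited). The gripper opens to 85 mm and grips with 20 to 120 N. Pads are 22 mm wide; open, the fingers measure 114 mm over their backs; the gripper's body (76 mm by 85 mm) begins 54 mm behind the grasp point. The pads swing forward as they close: fully open they stand 13 mm farther back than shut.
Start: joints at [-76.748, 23.915, -0.59, 92.452, 0.269, 63.638, -3.037], TCP at [0.168, 0.602, 0.304] pointing down, gripper open.
Joint ranges: [-161.28, 161.28], [-22.2, 115.67], [-73.04, 71.86], [3.21, 147.25], [-68.34, 248.33], [10.77, 114.83], [-161.83, 161.83]. Speed limits (degrees/s): [108.29, 108.29, 136.94, 136.94, 172.46, 172.46, 172.46].

## Interface

Orientations are given as a 3x3 rotation matrix whose columns are the frame's x, y, z axes.
In Python, from bench import arm gives the robot as it stands.
- The arm moves only by the shell command python3 -m crank 'ROWS' [FORCE]. ROWS is a JSON object of lists of equal length, an entry for each row: "xyz": the shift along the tool's x, y, z in mm, a list of three; "roll": the turn about the tool's z in rad; "gripper": the opening, from -1 (shut) to 1 (fully open). In form: {"xyz": [[x, y, z], ...], "roll": [roll, ...], "gripper": [gripper, ...]}. A call has 1 to 5 rows; each row shifts and turns the commanded pose from where the row before left it, along the tool's axes as they then stand; what a row does not reach is not made up. A row lasts 1/8 s, in which the tool goes at most 62.5 mm and 10.7 degrees, less where a joint would pass 70% of its speed; a pose out of reach is approached as far as the arm can. A call is refused whole if a number of a shift passes 62.5 or a number of a turn 0.188, either way. A call with a gripper value outside its range is refused whole. The fingers move at their own pace and stop on an object; FORCE is the grip in N (left out, the last holds). Time passes only in rows, so rows that do not move let the fingers close. It gives the time, the measured TCP pose, the force, the opening and the grip force at its end, in the units of the state.
- arm.get_state(): the state, without advancing time (a new reading comes with each control period).
- arm.get_image(name): name is "scene" or "top" or "wrist"; returns a dict with "frame" (420x560x3 uint8, blue, green, red), "mtx" (3x3 intrinsics, pixels), "R" (3x3) and "t" (3): a world point X has camera coordinates R X + t. Camera axes: x right, y down, z forward; pixel columns grow to the right and rows downward; lengths in m; the calibration is good to about 2 mm. A picture is of the moment at which its call begins. There is no depth.
- arm.close_job(): hands the job in; it is judged then, once.
Trained networks look in a picture, given as the dict that the camera call returned (one of the last four; its "shot" number tells which), for a name from the list of things; names that differ only in an ending like _2 or _b are one class to them, and where a whole thing is asked for, a point or a joint stands for the part that bears it (a point fixed in the world has none). Each returns a list of dicts, best first, with "score" (0 to 1); they miss things now and then, are a little off and sometimes report something else, mostly with a low value. They report only what shows in the picture. A call takes as long as a camera call. They do not tell look-alikes from the thing itself.
- arm.look_for(picture, query): "extent" ([left, top, right, bottom] in pixels, round what is visible of it).
- arm.pinpoint(picture, query): "uv" ([column, row] in pixels: a listed point, or the origin of a listed thing).
The state is a dict: "time": time; "joint_pos": joint angles; "joint_vel": joint speeds; "effort": joint torques, N m; "position": TCP position; "tcp_rot": TCP orientation; "force": force on the tool from outside, world axes, zero at the start; "torque": the same for the moment, N m; "grip_width": finger opening in m; "grasp_force": force on a finger pad.
Only numpy, scipy, OpenCV 4.12 (cv2) and the standard library are available. Lean on these libraries where they do the work, as an engineer would, in place of code of your own. Each camera call takes 0.05 s, during which the arm holds its last target. There are 200 camera calls.

## Working session

There is one attempt and no reset: what is moved stays moved. The work goes in short steps, Python scripts to look and compute and a shell command to move; the robot and the scene stay as the last step left them, time stands still between calls to the robot, and variables do not carry over. Pictures are saved under pics/ and viewed, at most 10 in all, crops included, and the job is handed in when it is done.

```bash
mkdir -p pics; ls
python3 - <<'E'
from bench import arm
import cv2
s=arm.get_state();print(s['time'],s['position'],s['tcp_rot'],s['grip_width'],arm.tcp_to_grasp)
for n in ['scene','top']:
    p=arm.get_image(n);cv2.imwrite(f'pics/{n}1.png',p['frame']);print(n,p['mtx'].tolist(),p['R'].tolist(),p['t'].tolist())
    for q in ['receiver','bay_mouth','pack','pack_terminals','canister','spray_spot','tube_tip','cap_top','fuse_holder','filling_nozzle']:
        print(q,[(round(r['score'],2),[round(float(v)) for v in r['uv']]) for r in arm.pinpoint(p,q)][:3])
E
```

```text
pics
0.0 [0.16837119 0.60162768 0.30329444] [[-9.62992627e-01  2.69527624e-01 -2.45875864e-04]
 [ 2.69527726e-01  9.62991930e-01 -1.16128722e-03]
 [-7.62225129e-05 -1.18458139e-03 -9.99999295e-01]] 0.08552217147597117 0.0539
scene [[434.45233702318234, 0.0, 279.9792149568998], [0.0, 434.45233702318234, 206.8417596166092], [0.0, 0.0, 1.0]] [[0.5729673900126111, 0.8195636483248208, 0.0048781478704366475], [0.6974376693864627, -0.4844442154846305, -0.5281046292206307], [-0.43045216610317527, 0.3059889351398024, -0.8491652985544653]] [-0.33882943029280865, -0.2824661678943773, 1.608894607937353]
receiver [(0.67, [277, 265]), (0.34, [317, 220])]
bay_mouth [(0.87, [280, 277])]
pack [(0.9, [231, 240])]
pack_terminals [(0.79, [288, 168]), (0.72, [230, 252])]
canister []
spray_spot []
tube_tip [(0.55, [290, 245])]
cap_top [(0.56, [317, 216])]
fuse_holder [(0.93, [140, 280])]
filling_nozzle [(0.76, [172, 338])]
top [[417.66428356488746, 0.0, 279.823284297481], [0.0, 417.66428356488746, 213.53786181082768], [0.0, 0.0, 1.0]] [[0.01077892986801278, -0.9998207067650959, -0.015568204605680598], [-0.984853220577247, -0.007920528877357858, -0.17320911968175148], [0.17305475604422096, 0.017199405398059895, -0.9847620178827109]] [0.04952861835486003, 0.5048668780388573, 1.1026613987121745]
receiver [(0.83, [315, 177])]
bay_mouth [(0.61, [320, 153])]
pack [(0.89, [236, 281]), (0.75, [337, 220]), (0.19, [261, 161])]
pack_terminals [(0.93, [350, 200]), (0.8, [234, 260])]
canister []
spray_spot []
tube_tip [(0.66, [314, 179]), (0.51, [301, 166])]
cap_top [(0.52, [264, 161])]
fuse_holder [(0.81, [445, 242])]
filling_nozzle [(0.82, [440, 166]), (0.38, [128, 272])]
```

View pics/scene1.png

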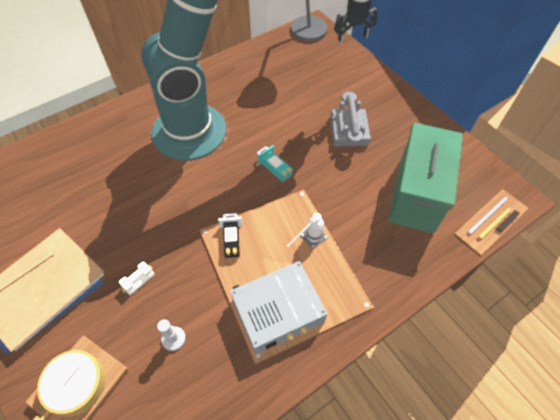

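View pics/top1.png

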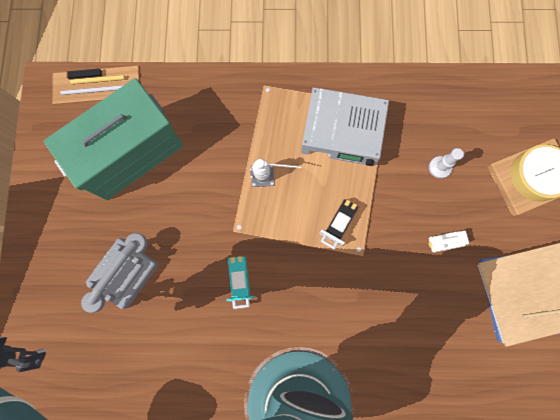

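Candidates for the pack: the black block with the yellow-brass terminals in top at (341,220), scene at (231,238), and the turquoise one in top at (238,281), scene at (275,162). The black one lies on the board and has the right colour, so it is the pack. The canister is at top (262,172), with its tube tip at about (301,166). I'll confirm with a crop.

```bash
cat > h.py <<'E'
import numpy as np, cv2
from bench import arm
def ray(p,uv,z):
    R,t,K=[np.array(p[k]) for k in('R','t','mtx')]
    d=R.T@np.linalg.solve(K,[uv[0],uv[1],1]);c=-R.T@t
    return c+d*(z-c[2])/d[2]
def proj(p,X):
    x=p['mtx']@(np.array(p['R'])@np.array(X)+np.array(p['t']));return x[:2]/x[2]
E
python3 - <<'E'
from h import *
p=arm.get_image('top')
cv2.imwrite('pics/top_crop.png',cv2.resize(p['frame'][75:265,225:400],None,fx=3.15,fy=3.15,interpolation=cv2.INTER_CUBIC))
E
```

```text
(no output)
```

View pics/top_crop.png

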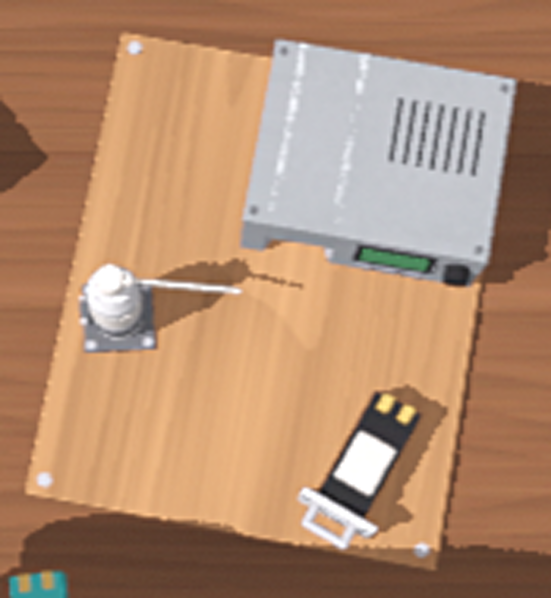

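The crop shows the black pack with two brass terminals at full-frame about (350,204) and its end plate and handle towards the robot. The tube tip is at about (301,167). The receiver's bay opening is in the front face at about (322,152).

Run:
```python
from h import *
from scipy.optimize import least_squares
p=arm.get_image('top')
f=lambda u,v:(u/3.15+225-.34,v/3.15+75-.34)
obs=[((121,33),(.25,.2,.01)),((27,493),(-.2,.2,.01)),((436,570),(-.2,-.17,.01)),((277,40),(.23,.052,.085)),((515,80),(.23,-.16,.085)),((242,242),(.06,.052,.085))]
def W(q,X): c,s=np.cos(q[2]),np.sin(q[2]);return np.array([q[0]+c*X[0]-s*X[1],q[1]+s*X[0]+c*X[1],X[2]])
r=least_squares(lambda q:np.concatenate([proj(p,W(q,X))-f(*u) for u,X in obs]),[.55,-.1,-.15])
q=r.x;print('recv',q,np.degrees(q[2]),r.fun.round(1))
print('mouth',W(q,(.06,0,.01)))
def loc(P): c,s=np.cos(q[2]),np.sin(q[2]);d=P[:2]-q[:2];return np.round([c*d[0]+s*d[1],-s*d[0]+c*d[1]],4)
for n,u,z in[('t1',(384,403),.046),('t2',(408,413),.046),('plateL',(302,491),.058),('plateR',(376,529),.058),('barL',(305,530),.046),('barR',(347,547),.046),('tip',(240,291),.077),('cap',(112,270),.135)]:
    P=ray(p,f(*u),z);print(n,P.round(4),'recv frame',loc(P))
for nm in('top','scene'):
  p=arm.get_image(nm)
  for n,z in[('pack_terminals',.046),('pack',.01),('tube_tip',.077),('cap_top',.135),('bay_mouth',.01)]:
    for d in arm.pinpoint(p,n)[:2]:
        P=ray(p,d['uv'],z);print(nm,n,round(d['score'],2),P.round(4),loc(P))
```

```text
recv [ 0.61686872 -0.04509539 -0.17318406] -9.922715885851051 [ 0.1  0.9 -0.4  1.6  0.3  1.2 -0.2  1.1 -0.2  1.   0.3 -5.7]
mouth [ 0.67597118 -0.05543457  0.01      ]
t1 [ 0.5361 -0.1289  0.046 ] recv frame [-0.0651 -0.0964]
t2 [ 0.5274 -0.1496  0.046 ] recv frame [-0.0701 -0.1183]
plateL [ 0.4565 -0.056   0.058 ] recv frame [-0.1561 -0.0384]
plateR [ 0.4245 -0.1185  0.058 ] recv frame [-0.1769 -0.1055]
barL [ 0.4243 -0.0593  0.046 ] recv frame [-0.1872 -0.0472]
barR [ 0.4101 -0.0951  0.046 ] recv frame [-0.1951 -0.0849]
tip [ 0.6274 -0.0021  0.077 ] recv frame [0.003  0.0442]
cap [0.6276 0.1049 0.135 ] recv frame [-0.0152  0.1496]
top pack_terminals 0.91 [0.3817 0.1747 0.046 ] [-0.2696  0.1759]
top pack_terminals 0.4 [ 0.4263 -0.3881  0.046 ] [-0.1286 -0.3707]
top pack 0.68 [0.3349 0.171  0.01  ] [-0.315   0.1643]
top pack 0.65 [ 0.4993 -0.1084  0.01  ] [-0.1049 -0.0826]
top tube_tip 0.58 [ 0.627  -0.0038  0.077 ] [0.0029 0.0424]
top tube_tip 0.33 [ 0.4275 -0.3843  0.077 ] [-0.128  -0.3668]
top cap_top 0.48 [0.6319 0.103  0.135 ] [-0.0107  0.1484]
top cap_top 0.21 [0.3353 0.4271 0.135 ] [-0.3587  0.4166]
top bay_mouth 0.84 [ 0.6866 -0.0577  0.01  ] [ 0.0708 -0.0004]
top bay_mouth 0.27 [ 0.4819 -0.1054  0.01  ] [-0.1226 -0.0826]
scene pack_terminals 0.95 [ 0.5324 -0.1356  0.046 ] [-0.0676 -0.1037]
scene pack_terminals 0.66 [0.3838 0.176  0.046 ] [-0.2677  0.1777]
scene pack 0.85 [0.3344 0.1678 0.01  ] [-0.315   0.1611]
scene pack 0.78 [ 0.4895 -0.1173  0.01  ] [-0.113  -0.0931]
scene tube_tip 0.66 [0.6282 0.0068 0.077 ] [0.0022 0.0531]
scene cap_top 0.6 [0.62   0.1063 0.135 ] [-0.023   0.1497]
scene bay_mouth 0.7 [ 0.6852 -0.0648  0.01  ] [ 0.0707 -0.0077]
```

```bash
python3 -m crank '{"xyz":[[-44,-40,-10],[-44,-40,-10],[-44,-40,-10],[-44,-40,-10],[-44,-40,-10]],"roll":[0,0,0,0,0],"gripper":[1,1,1,1,1]}'; python3 -m crank '{"xyz":[[-44,-40,0],[-44,-40,0],[-44,-40,0],[-44,-40,0],[-44,-40,0]],"roll":[0,0,0,0,0],"gripper":[1,1,1,1,1]}';python3 -m crank '{"xyz":[[-44,-40,0],[-44,-40,0],[0,0,0],[0,0,0]],"roll":[0,0,0.1,0.11],"gripper":[1,1,1,1]}'
python3 - <<'E'
from h import *
p=arm.get_image('wrist');cv2.imwrite('pics/w1.png',p['frame']);print(-np.array(p['R']).T@p['t'],p['R'],arm.get_state()['position'])
E
```

```text
time: 2.42
position: [0.3271, 0.3482, 0.3544]
tcp_rot: [[-0.963, 0.269, 0.0], [0.269, 0.963, 0.001], [-0.0, 0.001, -1.0]]
force: [1.1, 0.9, -0.2]
grip_width: 0.0855
grasp_force: 0.0
time: 3.05
position: [0.4851, 0.0964, 0.3543]
tcp_rot: [[-0.963, 0.269, 0.001], [0.269, 0.963, 0.0], [-0.001, 0.001, -1.0]]
force: [0.5, 1.6, -0.7]
grip_width: 0.0854
grasp_force: 0.0
time: 3.55
position: [0.5477, -0.0034, 0.3537]
tcp_rot: [[-0.883, 0.469, -0.0], [0.469, 0.883, -0.0], [0.0, -0.0, -1.0]]
force: [0.1, 0.8, -0.2]
grip_width: 0.0852
grasp_force: 0.0
[0.4845084  0.03039849 0.42315707] [[ 4.68862388e-01  8.83270889e-01 -7.73071735e-04]
 [ 8.47450694e-01 -4.49601060e-01  2.82287457e-01]
 [ 2.48988719e-01 -1.33009111e-01 -9.59329554e-01]] [ 0.54760822 -0.00297865  0.35381175]
```

View pics/w1.png

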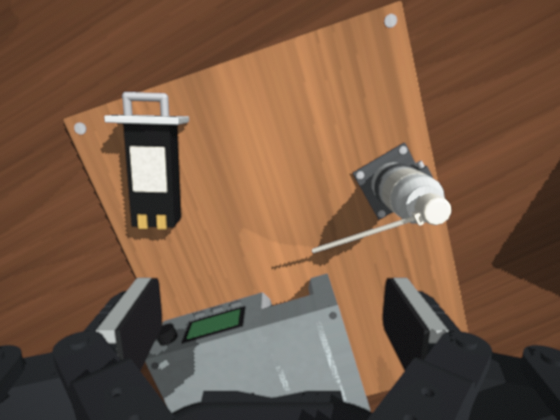

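The wrist view shows the pack bar at (125..167,96), the plate at (106..188,119) and the terminals at (142,221) and (162,222). The tube tip is at (314,250), the cap top at (437,210), the board's near corners at (66,120) and (402,2), and the receiver's bay notch at (262..328,300).

Run:
```python
from h import *
from scipy.optimize import least_squares
p=arm.get_image('wrist');pt=arm.get_image('top')
f=lambda u,v:(u/3.15+225-.34,v/3.15+75-.34)
obs=[(pt,f(*u),X) for u,X in [((121,33),(.25,.2,.01)),((27,493),(-.2,.2,.01)),((436,570),(-.2,-.17,.01)),((277,40),(.23,.052,.085)),((515,80),(.23,-.16,.085))]]
obs+=[(p,(66,120),(-.2,-.17,.01)),(p,(402,2),(-.2,.2,.01)),(p,(328,276),(.06,.052,.085))]
def W(q,X): c,s=np.cos(q[2]),np.sin(q[2]);return np.array([q[0]+c*X[0]-s*X[1],q[1]+s*X[0]+c*X[1],X[2]])
r=least_squares(lambda q:np.concatenate([proj(c,W(q,X))-u for c,u,X in obs]),[.55,-.1,-.15],loss='soft_l1')
q=r.x;print('recv',q,np.degrees(q[2]),np.concatenate([proj(c,W(q,X))-u for c,u,X in obs]).round(1))
print('mouth',W(q,(.06,0,.01)))
def loc(P): c,s=np.cos(q[2]),np.sin(q[2]);d=P[:2]-q[:2];return np.round([c*d[0]+s*d[1],-s*d[0]+c*d[1]],4)
D={}
for n,u,z in[('t1',(142,221),.046),('t2',(162,222),.046),('plateL',(188,120),.058),('plateR',(106,118),.058),('barL',(167,97),.044),('barR',(125,96),.044),('tip',(314,250),.077),('cap',(437,210),.135)]:
    P=ray(p,u,z);D[n]=P;print(n,P.round(4),'recv frame',loc(P))
# pack fit
pk=[((142,221),None)]
tm=(D['t1']+D['t2'])/2;b=(D['barL']+D['barR'])/2;d=tm-b;print('term',tm,'bar',b,'len',np.hypot(*d[:2]),'yaw',np.degrees(np.arctan2(d[1],d[0])))
pd=D['plateL']-D['plateR'];print('plate yaw',np.degrees(np.arctan2(-pd[0],pd[1])),np.hypot(*pd[:2]))
for n,z in[('tube_tip',.077),('cap_top',.135),('pack_terminals',.046),('bay_mouth',.01),('spray_spot',.046)]:
  for e in arm.pinpoint(p,n)[:2]: P=ray(p,e['uv'],z);print(n,round(e['score'],2),P.round(4),loc(P))
c=D['cap'];t=D['tip'];v=(t-c)[:2];print('cap-tip',np.hypot(*v));v/=np.hypot(*v);s=t.copy();s[:2]+=.048*v;print('spot',s,loc(s))
```

```text
recv [ 0.61984249 -0.04379228 -0.18253046] -10.45822500079552 [ 0.6 -0.5 -1.3 -0.2 -0.9  0.6  0.1  0.1 -0.   0.6 -4.7  0.2 -0.3 -0.6
  9.2 30.4]
mouth [ 0.67884574 -0.0546834   0.01      ]
t1 [ 0.5235 -0.145   0.046 ] recv frame [-0.0764 -0.117 ]
t2 [ 0.5344 -0.127   0.046 ] recv frame [-0.0689 -0.0974]
plateL [ 0.4595 -0.0454  0.058 ] recv frame [-0.1574 -0.0306]
plateR [ 0.4214 -0.1124  0.058 ] recv frame [-0.1827 -0.1035]
barL [ 0.4307 -0.0547  0.044 ] recv frame [-0.184  -0.0451]
barR [ 0.4108 -0.0898  0.044 ] recv frame [-0.1972 -0.0832]
tip [0.6257 0.0024 0.077 ] recv frame [-0.0026  0.0464]
cap [0.6178 0.1086 0.135 ] recv frame [-0.0296  0.1495]
term [ 0.52892605 -0.13601359  0.046     ] bar [ 0.42073304 -0.07229311  0.044     ] len 0.12556283508322763 yaw -30.49603862681438
plate yaw -29.614247173716258 0.07714288752821623
cap_top 0.64 [0.6182 0.1073 0.135 ] [-0.0291  0.1483]
pack_terminals 0.67 [ 0.6028 -0.0318  0.046 ] [-0.019   0.0087]
pack_terminals 0.66 [ 0.5304 -0.137   0.046 ] [-0.071  -0.1079]
bay_mouth 0.82 [ 0.6805 -0.0533  0.01  ] [0.0614 0.0016]
cap-tip 0.10657694810524274
spot [ 0.62925943 -0.04551619  0.077     ] [0.0096 0.    ]
```

```bash
python3 -m crank '{"xyz":[[19,-30,38],[19,-30,38],[19,-30,38],[19,-31,38],[0,0,0]],"roll":[0,0,0,0.038,0],"gripper":[1,1,1,1,1]}'
python3 - <<'E'
from h import *
p=arm.get_image('wrist');cv2.imwrite('pics/w2.png',p['frame']);s=arm.get_state();print(s['position'],s['tcp_rot'])
for n,z in[('pack_terminals',.046),('pack',.01)]:
  for e in arm.pinpoint(p,n)[:2]: print(n,e,ray(p,e['uv'],z))
E
```

```text
time: 4.58
position: [0.4213, -0.0754, 0.2002]
tcp_rot: [[-0.866, 0.499, -0.004], [0.499, 0.866, 0.0], [0.004, -0.002, -1.0]]
force: [0.5, 0.3, 0.7]
grip_width: 0.0856
grasp_force: 0.0
[ 0.42330443 -0.07485281  0.20150558] [[-8.67237886e-01  4.97891791e-01 -1.48800287e-03]
 [ 4.97892389e-01  8.67238818e-01 -3.68151847e-05]
 [ 1.27212387e-03 -7.72792829e-04 -9.99998892e-01]]
pack_terminals {'uv': [278.3, 393.6], 'score': 0.57} [ 0.5339642  -0.13521262  0.046     ]
pack {'uv': [273.2, 304.5], 'score': 0.75} [ 0.48771207 -0.11278527  0.01      ]
```

View pics/w2.png

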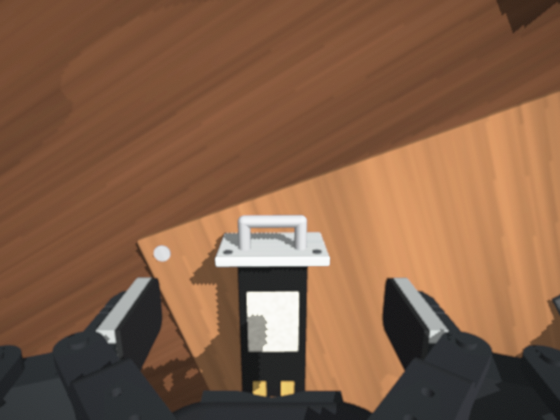

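The wrist view shows the bar at (239..306,220), the plate's top edge at (217..329,261), and the pack square to the tool.

Run:
```python
from h import *
p=arm.get_image('wrist');s=arm.get_state();R=s['tcp_rot'];T=s['position']
D={}
for n,u,z in[('barR',(240,221),.042),('barL',(305,221),.042),('plR',(217,261),.058),('plL',(329,261),.058),('t1',(260,388),.046),('t2',(287,388),.046)]:
    P=ray(p,u,z);D[n]=P;print(n,P.round(4),'tool mm',(1000*R.T@(P-T)).round(1))
```

```text
barR [ 0.4151 -0.0919  0.042 ] tool mm [ 1.000e-01 -2.040e+01  1.607e+02]
barL [ 0.4359 -0.0558  0.042 ] tool mm [  0.   21.2 160.7]
plR [ 0.4266 -0.1139  0.058 ] tool mm [-20.8 -33.8 144.7]
plL [ 0.4608 -0.054   0.058 ] tool mm [-20.8  35.2 144.7]
t1 [ 0.5301 -0.1441  0.046 ] tool mm [-125.7   -8.7  156.8]
t2 [ 0.5398 -0.1271  0.046 ] tool mm [-125.7   10.9  156.9]
```

```bash
python3 -m crank '{"xyz":[[-3,0.5,45],[0,0,40],[0,0,18],[0,0,0],[0,0,0]],"roll":[0,0,0,0,0],"gripper":[1,1,1,1,-1]}' 40; python3 -m crank '{"xyz":[[0,0,0],[0,0,0],[0,0,0],[0,0,0],[0,0,0]],"roll":[0,0,0,0,0],"gripper":[-1,-1,-1,-1,-1]}' 40
```

```text
time: 5.4
position: [0.4278, -0.0755, 0.0999]
tcp_rot: [[-0.868, 0.497, 0.002], [0.497, 0.868, -0.0], [-0.001, 0.001, -1.0]]
force: [0.3, -0.3, 0.6]
grip_width: 0.0698
grasp_force: 0.0
time: 6.02
position: [0.4274, -0.0756, 0.0999]
tcp_rot: [[-0.867, 0.498, 0.002], [0.498, 0.867, 0.0], [-0.001, 0.001, -1.0]]
force: [-3.1, 1.6, 18.2]
grip_width: 0.0422
grasp_force: 38.7
```

```bash
python3 -m crank '{"xyz":[[0,0,-1],[-7.3,14.2,0],[-8.1,13.8,0],[-8.8,13.3,0]],"roll":[0,-0.0565,-0.0565,-0.0565],"gripper":[-1,-1,-1,-1]}' 40; python3 -m crank '{"xyz":[[-9.6,12.8,0],[-10.3,12.3,0],[-11,11.7,0],[0,0,0],[0,0,0]],"roll":[-0.0565,-0.0565,-0.0565,0,0],"gripper":[-1,-1,-1,-1,-1]}' 40
python3 - <<'E'
from h import *
s=arm.get_state();print(s['position'],s['tcp_rot'])
p=arm.get_image('wrist');cv2.imwrite('pics/w3.png',p['frame'])
print(proj(p,[.6293,-.0455,.046]))
p=arm.get_image('top')
print(proj(p,[.6293,-.0455,.046]),arm.pinpoint(p,'pack_terminals'))
a=cv2.resize(p['frame'][130:250,225:400],None,fx=3.15,fy=3.15,interpolation=cv2.INTER_CUBIC);cv2.imwrite('pics/t3.png',a)
E
```

```text
time: 6.52
position: [0.468, -0.049, 0.1001]
tcp_rot: [[-0.94, 0.34, -0.0], [0.34, 0.94, -0.0], [0.0, -0.0, -1.0]]
force: [-5.1, -3.5, 9.5]
grip_width: 0.0423
grasp_force: 42.2
time: 7.15
position: [0.5081, -0.0227, 0.1001]
tcp_rot: [[-0.984, 0.18, 0.001], [0.18, 0.984, 0.0], [-0.001, 0.0, -1.0]]
force: [2.9, 1.9, 2.7]
grip_width: 0.0421
grasp_force: 41.2
[ 0.50806675 -0.02273581  0.10014207] [[-9.83640420e-01  1.80137549e-01  1.40988818e-03]
 [ 1.80137970e-01  9.83641337e-01  1.76240767e-04]
 [-1.35507672e-03  4.27331938e-04 -9.99998991e-01]]
[270.43481512 544.00612451]
[316.04915379 169.63553583] [{'uv': [234.5, 258.7], 'score': 0.52}]
```

View pics/w3.png

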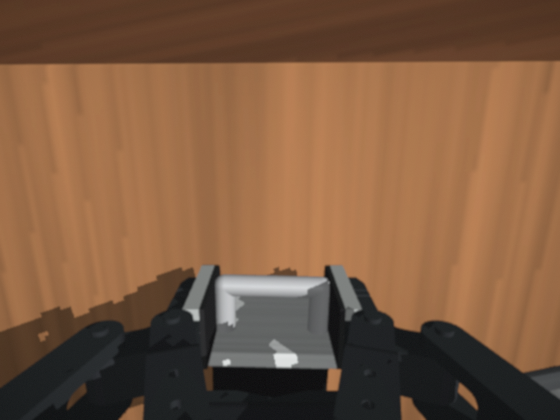

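View pics/t3.png

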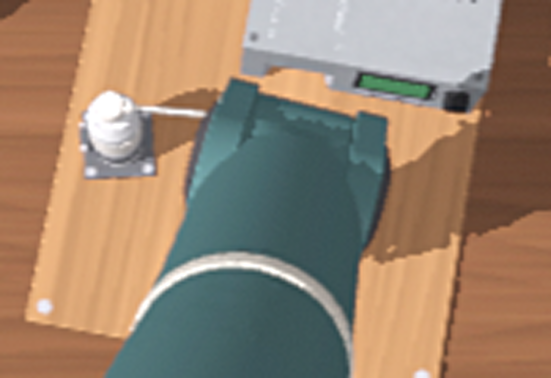

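```bash
python3 -m crank '{"xyz":[[0,0,0],[0,0,0],[0,0,-25],[0,0,-60],[0,0,-60]],"roll":[0,0,0,0,0],"gripper":[0.6,0.6,0.6,0.6,0.6]}' 40; python3 -m crank '{"xyz":[[0,0,-60],[0,15,-45],[0,0,0]],"roll":[0,0,0],"gripper":[1,1,1]}' 40
python3 - <<'E'
from h import *
p=arm.get_image('wrist');cv2.imwrite('pics/w4.png',p['frame'])
print(proj(p,[.6293,-.0455,.046]))
E
```

```text
time: 7.92
position: [0.5067, -0.0235, 0.2462]
tcp_rot: [[-0.983, 0.181, -0.002], [0.181, 0.983, -0.001], [0.002, -0.001, -1.0]]
force: [1.4, 1.0, 0.6]
grip_width: 0.0687
grasp_force: 0.0
time: 8.3
position: [0.5108, -0.0077, 0.3528]
tcp_rot: [[-0.984, 0.18, 0.005], [0.18, 0.984, 0.001], [-0.004, 0.002, -1.0]]
force: [-0.3, -0.5, -0.6]
grip_width: 0.0851
grasp_force: 0.0
[256.97679607 286.73011156]
```

View pics/w4.png

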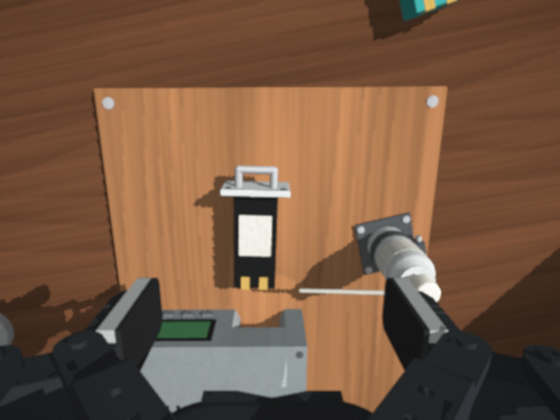

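The pack lies square. Its terminals are at (246,283) and (264,283), the tube tip at (299,290) and the cap top at (429,291). The bay's notch is at (235..285,320).

Run:
```python
from h import *
p=arm.get_image('wrist');s=arm.get_state();R=s['tcp_rot'];T=s['position']
L=lambda u,z:ray(p,u,z)
tip=L((299,290.5),.077);cap=L((429,291),.135);tm=L((254.5,283),.046)
v=(tip-cap)[:2];n=np.hypot(*v);sp=tip[:2]+.048*v/n
sp2=cap[:2]+.155*v/n
th=-np.radians(10.46);fw=np.array([np.cos(th),np.sin(th)]);lf=np.array([-fw[1],fw[0]])
mouth=np.array([.67885,-.05468])
for k,x in dict(tip=tip,cap=cap,term=tm,spot=sp,spot2=sp2).items(): print(k,x.round(4),'along bay',(x[:2]-mouth)@fw*1e3,(x[:2]-mouth)@lf*1e3)
print(n,proj(p,[*sp,.046]), proj(p,[*mouth,.01]))
print('cap tool',1e3*R.T@(cap-T))
for e in arm.pinpoint(p,'cap_top')+arm.pinpoint(p,'pack_terminals')+arm.pinpoint(p,'tube_tip')+arm.pinpoint(p,'bay_mouth'):print(e)
b=L((257,169),.042);print('bar',b,(b[:2]-mouth)@lf*1e3);c=L((96,87),.01),L((447,87),.01);d=(c[1]-c[0]);print('board edge yaw',np.degrees(np.arctan2(-d[0],d[1])),np.hypot(*d[:2]),[((x[:2]-mouth)@fw,(x[:2]-mouth)@lf) for x in c])
```

```text
tip [ 6.229e-01 -6.000e-04  7.700e-02] along bay -64.87457518962981 42.967406311665926
cap [0.6121 0.1078 0.135 ] along bay -95.13730733919212 147.6758586639378
term [ 0.6216 -0.0477  0.046 ] along bay -57.579000575156236 -3.522116938748537
spot [ 0.6276 -0.0484] along bay -51.54713434676412 -3.145274380090817
spot2 [ 0.6274 -0.0464] along bay -52.10077961743823 -1.2296727365266829
0.10899400419823164 [254.90812502 287.97088808] [259.20197    312.05295831]
cap tool [-79.79114358 132.90897509 214.55586998]
{'uv': [431.0, 298.4], 'score': 0.92}
{'uv': [255.0, 290.2], 'score': 0.92}
{'uv': [300.3, 289.8], 'score': 0.65}
{'uv': [259.4, 311.5], 'score': 0.98}
{'uv': [300.8, 288.2], 'score': 0.29}
bar [ 0.49920045 -0.02116709  0.042     ] 0.34078768674088955
board edge yaw -10.401523463192765 0.36286451846296 [(np.float64(-0.2625348097636831), np.float64(-0.1664652934617094)), (np.float64(-0.262905152167024), np.float64(0.1963990360140054))]
```

Run:
```python
from h import *
p=arm.get_image('wrist');f=p['frame'].astype(int);b,g,r=f[...,0],f[...,1],f[...,2]
y=(r>150)&(b<110)&(g>120);y[:265]=0;y[305:]=0;y[:,:230]=0;y[:,285:]=0
n,l,st,c=cv2.connectedComponentsWithStats(y.astype(np.uint8));print([(s.tolist(),q.round(1).tolist()) for s,q in zip(st,c) if s[4]>10])
w=(f.min(2)>190);w[:,:290]=0;w[:240]=0;w[320:]=0
n,l,st,c=cv2.connectedComponentsWithStats(w.astype(np.uint8));print([(s.tolist(),q.round(1).tolist()) for s,q in zip(st,c) if s[4]>10])
crop=p['frame'][255:335,225:445];cv2.imwrite('pics/w4c.png',cv2.resize(crop,None,fx=3.6,fy=3.6,interpolation=cv2.INTER_CUBIC))
```

```text
[([0, 0, 560, 420, 234261], [279.6, 209.2]), ([278, 265, 7, 28, 181], [281.2, 278.9]), ([230, 281, 55, 24, 758], [254.9, 295.9])]
[([0, 0, 560, 420, 234260], [279.0, 209.2]), ([408, 252, 37, 54, 799], [428.0, 276.9]), ([303, 294, 79, 4, 134], [343.9, 295.9])]
```

View pics/w4c.png

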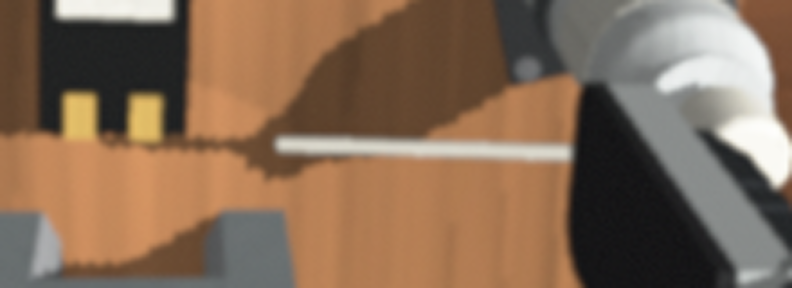

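The crop shows the terminals at full-frame about (256,287), the tube tip at (302,294.5) and the cap partly behind the finger. The arm had not settled before, so I recompute on this frame.

Run:
```python
from h import *
p=arm.get_image('wrist');s=arm.get_state();R=s['tcp_rot'];T=s['position'];print(T)
L=lambda u,z:ray(p,u,z)
c=[e['uv'] for e in arm.pinpoint(p,'cap_top')];print(c)
tip=L((302,294.5),.077);cap=L(c[0],.135);tm=L((256.2,287),.046)
cap1=np.array([.618,.108])
th=-np.radians(10.46);fw=np.array([np.cos(th),np.sin(th)]);lf=np.array([-fw[1],fw[0]])
mouth=L([e['uv'] for e in arm.pinpoint(p,'bay_mouth')][0],.01)[:2];print('mouth',mouth)
mouth=np.array([.67885,-.05468])
for nm,cc in(('c',cap[:2]),('c1',cap1)):
  v=tip[:2]-cc;n=np.hypot(*v);sp=tip[:2]+.048*v/n
  for k,x in dict(tip=tip,cap=cc,term=tm,spot=sp).items(): print(nm,k,x.round(4),'along bay',(x[:2]-mouth)@fw*1e3,(x[:2]-mouth)@lf*1e3)
  print(n)
print('cap tool',1e3*R.T@(np.append(cap1,.135)-T))
```

```text
[ 0.5098631  -0.00865992  0.34918981]
[[430.4, 300.2]]
mouth [ 0.67751815 -0.05772572]
c tip [0.6255 0.0007 0.077 ] along bay -62.54639001015927 44.763678739364515
c cap [0.6187 0.1067] along bay -88.45399300533026 147.81509130844566
c term [ 0.6243 -0.0475  0.046 ] along bay -54.97211646417736 -2.8312100223818555
c spot [ 0.6285 -0.0472] along bay -50.84314866884179 -1.7877352252711567
0.10625816451190172
c1 tip [0.6255 0.0007 0.077 ] along bay -62.54639001015927 44.763678739364515
c1 cap [0.618 0.108] along bay -89.3731859299582 148.92930717870516
c1 term [ 0.6243 -0.0475  0.046 ] along bay -54.97211646417736 -2.8312100223818555
c1 spot [ 0.6288 -0.0472] along bay -50.57511378239284 -1.7195283948093771
0.10756465556810615
cap tool [-85.47026924 134.47710993 213.98865073]
```

```bash
python3 -m crank '{"xyz":[[0,-14,55],[0,0,60],[0,0,60],[0,0,50],[0,0,23]],"roll":[0,0,0,0,0],"gripper":[0.8,0.6,0.6,0.6,0.6]}' 40; python3 -m crank '{"xyz":[[0,0,0],[0,0,0],[0,0,0],[0,0,0],[0,0,0]],"roll":[0,0,0,0,0],"gripper":[0.6,-1,-1,-1,-1]}' 40;  python3 -m crank '{"xyz":[[-2,0,-1],[-2.5,1,0],[0,0,0],[0,0,0]],"roll":[0,0,0,0],"gripper":[-1,-1,-1,-1]}' 40
```

```text
time: 9.43
position: [0.5064, -0.0224, 0.0992]
tcp_rot: [[-0.983, 0.181, -0.003], [0.181, 0.983, -0.001], [0.003, -0.001, -1.0]]
force: [0.1, 0.0, 0.6]
grip_width: 0.0688
grasp_force: 0.0
time: 10.05
position: [0.5079, -0.0225, 0.1034]
tcp_rot: [[-0.983, 0.181, 0.002], [0.181, 0.983, 0.0], [-0.002, 0.0, -1.0]]
force: [-3.9, -2.4, 6.9]
grip_width: 0.0424
grasp_force: 40.1
time: 10.55
position: [0.5128, -0.0218, 0.1034]
tcp_rot: [[-0.984, 0.181, 0.002], [0.181, 0.984, 0.0], [-0.001, 0.0, -1.0]]
force: [0.6, 0.6, 5.5]
grip_width: 0.0421
grasp_force: 41.2
```

```bash
python3 -m crank '{"xyz":[[0,0,0],[0,0,0],[0,0,-25],[0,0,-60],[0,0,-60]],"roll":[0,0,0,0,0],"gripper":[0.6,0.6,0.6,0.6,0.6]}' 40; python3 -m crank '{"xyz":[[0,0,-60],[0,30,-41],[0,20,0],[0,0,0],[0,0,0]],"roll":[0,0,0,0,0],"gripper":[0,-1,-1,-1,-1]}' 40
python3 - <<'E'
from h import *
p=arm.get_image('wrist');cv2.imwrite('pics/w5.png',p['frame']);p=arm.get_image('wrist');s=arm.get_state();R=s['tcp_rot'];T=s['position'];print(T,s['grip_width'])
for n,z in[('tube_tip',.077),('cap_top',.135),('pack_terminals',.046),('bay_mouth',.01)]:
  for e in arm.pinpoint(p,n)[:2]: P=ray(p,e['uv'],z);print(n,e,P.round(4),1e3*R.T@(P-T))
E
```

```text
time: 11.18
position: [0.5117, -0.0222, 0.2494]
tcp_rot: [[-0.983, 0.181, -0.001], [0.181, 0.983, -0.001], [0.001, -0.001, -1.0]]
force: [-0.2, 1.4, 0.1]
grip_width: 0.0685
grasp_force: 0.0
time: 11.8
position: [0.5208, 0.0265, 0.3479]
tcp_rot: [[-0.983, 0.181, -0.002], [0.181, 0.983, -0.001], [0.001, -0.001, -1.0]]
force: [0.2, -0.2, -0.3]
grip_width: 0.0003
grasp_force: 0.0
[0.52093729 0.02625424 0.34818893] -0.00027981285004990167
cap_top {'uv': [390.4, 298.2], 'score': 0.79} [0.6213 0.1085 0.135 ] [-83.92863837  99.30773897 213.012304  ]
bay_mouth {'uv': [230.8, 309.5], 'score': 0.76} [ 0.6769 -0.0539  0.01  ] [-168.25720001  -50.10127184  338.05334365]
```

View pics/w5.png

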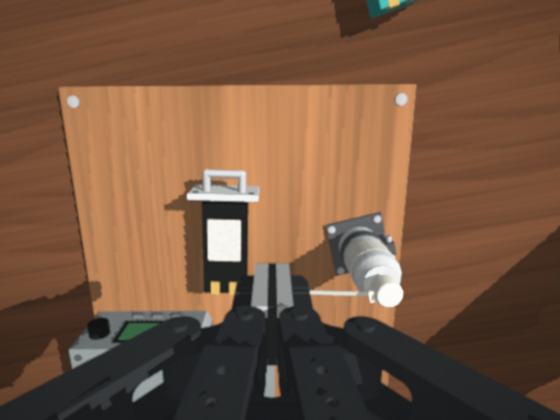

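Run:
```python
from h import *
p=arm.get_image('wrist');f=p['frame'].astype(int)
print(proj(p,[.6288,-.0465,.046]),proj(p,[.619,.108,.135]))
h=cv2.cvtColor(p['frame'],cv2.COLOR_BGR2HSV)[275:300,200:248]
y=((h[...,0]>19)&(h[...,0]<32)&(h[...,1]>110)&(h[...,2]>150)).astype(np.uint8)
n,l,st,c=cv2.connectedComponentsWithStats(y);print([(s.tolist(),(q+[200,275]).round(1).tolist()) for s,q in zip(st[1:],c[1:]) if s[4]>8])
u=np.mean([q for s,q in zip(st[1:],c[1:]) if s[4]>30],0)+[200,275];print(u,ray(p,u,.046))
w=f.min(2)>215;w[:270]=0;w[320:]=0;w[:,365:]&=True;w[:,:365]=0
n,l,st,c=cv2.connectedComponentsWithStats(w.astype(np.uint8));print([(s.tolist(),q.round(1).tolist()) for s,q in zip(st[1:],c[1:]) if s[4]>30])
```

```text
[223.930228   286.39288729] [388.50677332 295.00023351]
[([10, 6, 10, 12, 107], [214.5, 286.4]), ([29, 6, 7, 12, 78], [231.9, 286.3])]
[223.2325665  286.33435179] [ 0.62859263 -0.04723481  0.046     ]
[([365, 270, 37, 35, 664], [388.4, 286.9])]
```

Terminals are on the spot. Now to the cap.

```bash
python3 -m crank '{"xyz":[[-41,49,0],[-41,49,0],[0,0,55],[0,0,55],[0,0,17]],"roll":[0,0,0,0,0],"gripper":[-1,-1,-1,-1,-1]}' 40; python3 -m crank '{"xyz":[[0,0,0]],"roll":[0],"gripper":[-1]}'
python3 - <<'E'
from h import *
p=arm.get_image('scene');s=arm.get_state();print(s['position'],s['force'])
t=s['position']+.073*s['tcp_rot'][:,2];print(t,proj(p,t),proj(p,[.619,.108,.135]))
u,v=map(int,proj(p,t));cv2.imwrite('pics/s6.png',cv2.resize(p['frame'][v-45:v+55,u-65:u+65],None,fx=5,fy=5,interpolation=cv2.INTER_CUBIC))
E
```

```text
time: 12.78
position: [0.6163, 0.1067, 0.219]
tcp_rot: [[-0.983, 0.181, -0.004], [0.181, 0.983, -0.001], [0.004, -0.002, -1.0]]
force: [-0.3, -0.5, 0.5]
grip_width: -0.0001
grasp_force: 0.0
time: 12.9
position: [0.6176, 0.1067, 0.2222]
tcp_rot: [[-0.983, 0.181, -0.0], [0.181, 0.983, -0.0], [0.0, -0.0, -1.0]]
force: [0.2, 0.6, 0.8]
grip_width: 0.0001
grasp_force: 0.0
[0.61814157 0.10679056 0.22353077] [-0.19996135  0.0074559   0.28145301]
[0.61825717 0.10680835 0.15053086] [316.08394936 212.93253435] [316.16208356 215.67434213]
```

View pics/s6.png

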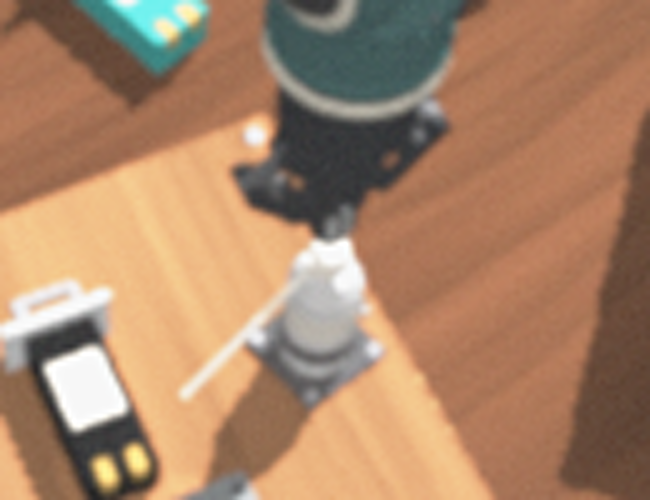

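The scene crop shows the closed fingertips right above the white cap, at crop (335,235). The tube aims at the pack's terminals.

```bash
python3 -m crank '{"xyz":[[0,0,9],[0,0,6],[0,0,2],[0,0,0]],"roll":[0,0,0,0],"gripper":[-1,-1,-1,-1]}'; python3 -m crank '{"xyz":[[0,0,2],[0,0,2],[0,0,0]],"roll":[0,0,0],"gripper":[-1,-1,-1]}'
```

```text
time: 13.45
position: [0.6177, 0.1071, 0.2053]
tcp_rot: [[-0.984, 0.181, 0.001], [0.181, 0.984, 0.0], [-0.001, 0.0, -1.0]]
force: [-0.5, 2.4, 4.3]
grip_width: 0.0001
grasp_force: 2.1
time: 13.82
position: [0.6178, 0.1072, 0.2015]
tcp_rot: [[-0.984, 0.181, 0.001], [0.181, 0.984, 0.0], [-0.001, 0.001, -1.0]]
force: [-1.1, 2.1, 8.4]
grip_width: 0.0
grasp_force: 4.2
```

```bash
python3 -m crank '{"xyz":[[0,0,1],[0,0,0]],"roll":[0,0],"gripper":[-1,-1]}'; python3 -m crank '{"xyz":[[0,0,-4],[0,0,-6],[0,0,-20],[0,0,-60],[0,0,-60]],"roll":[0,0,0,0,0],"gripper":[-1,-1,-1,-1,-1]}'
```

```text
time: 14.08
position: [0.6179, 0.1074, 0.2011]
tcp_rot: [[-0.984, 0.18, 0.001], [0.18, 0.984, 0.001], [-0.001, 0.001, -1.0]]
force: [-3.0, 3.0, 17.3]
grip_width: 0.0001
grasp_force: 8.3
time: 14.7
position: [0.617, 0.1065, 0.3525]
tcp_rot: [[-0.983, 0.181, -0.0], [0.181, 0.983, -0.001], [0.0, -0.001, -1.0]]
force: [1.0, 0.4, 0.7]
grip_width: -0.0004
grasp_force: 0.0
```

```bash
python3 -m crank '{"xyz":[[27,-48,0],[26,-48,0],[26,-35,0],[0,0,0],[0,0,0]],"roll":[0,0,0,0,0],"gripper":[1,1,1,1,1]}' 40
python3 - <<'E'
from h import *
arm.get_image('wrist');p=arm.get_image('wrist');s=arm.get_state();R=s['tcp_rot'];T=s['position'];print(T,R[:,0])
cv2.imwrite('pics/w7.png',p['frame'])
fw=-R[:2,0];lf=R[:2,1]
m=np.array([.67885,-.05468])
h=cv2.cvtColor(p['frame'],cv2.COLOR_BGR2HSV)
def rep(n,X): d=X[:2]-m;print(n,X.round(4),(1e3*d@np.array([.9834,-.1815])).round(1),(1e3*d@np.array([.1815,.9834])).round(1))
u0=proj(p,[.5128+.06*.98,-.0218-.06*.18,.046]);print(u0)
x0,y0=int(u0[0])-60,int(u0[1])-70
w=((h[...,2]>190)&(h[...,1]<50)).astype(np.uint8)[y0:y0+180,x0:x0+120]
n,l,st,c=cv2.connectedComponentsWithStats(w)
for i in range(1,n):
  if st[i,4]>250:
    r=cv2.minAreaRect(np.argwhere(l==i)[:,::-1].astype(np.float32));b=cv2.boxPoints(r)+[x0,y0]
    print(st[i].tolist(),r)
    for q in b: rep('corner',ray(p,q,.046))
y=((h[...,0]>19)&(h[...,0]<32)&(h[...,1]>110)&(h[...,2]>150)).astype(np.uint8)[y0:y0+180,x0:x0+120]
n,l,st,c=cv2.connectedComponentsWithStats(y)
for i in range(1,n):
  if 50<st[i,4]<250: print(st[i].tolist());rep('term',ray(p,c[i]+[x0,y0],.046))
for e in arm.pinpoint(p,'bay_mouth'): rep('mouth',ray(p,e['uv'],.01))
cv2.imwrite('pics/w7c.png',cv2.resize(p['frame'][y0:y0+200,x0-40:x0+160],None,fx=3,fy=3,interpolation=cv2.INTER_CUBIC));print(x0-40,y0)
E
```

```text
time: 15.32
position: [0.5162, -0.0074, 0.3507]
tcp_rot: [[-0.984, 0.181, 0.001], [0.181, 0.984, 0.0], [-0.001, 0.001, -1.0]]
force: [0.6, 1.0, -0.1]
grip_width: 0.0853
grasp_force: 0.0
[ 0.51646116 -0.00696781  0.35012656] [-9.83694951e-01  1.79845015e-01 -1.21815815e-04]
[257.34733588 233.54512135]
[41, 4, 41, 23, 336] ((61.00925827026367, 14.666923522949219), (40.48438262939453, 21.71384620666504), 1.5911403894424438)
corner [ 0.5199 -0.0431  0.046 ] -158.4 -17.5
corner [ 0.4983 -0.0379  0.046 ] -180.6 -16.3
corner [0.5067 0.0016 0.046 ] -179.5 24.1
corner [ 0.5284 -0.0029  0.046 ] -157.3 23.6
[24, 27, 71, 9, 433] ((59.04291915893555, 30.819740295410156), (70.09912109375, 6.686489582061768), 2.0825653076171875)
corner [ 0.5249 -0.0615  0.046 ] -150.1 -34.6
corner [ 0.5182 -0.0597  0.046 ] -157.1 -34.1
corner [0.5336 0.0099 0.046 ] -154.5 37.2
corner [0.5405 0.0085 0.046 ] -147.5 37.0
[43, 54, 33, 41, 1287] ((59.0, 74.0), (40.0, 32.0), 90.0)
corner [ 0.5505 -0.0468  0.046 ] -127.6 -15.6
corner [ 0.5565 -0.0142  0.046 ] -127.7 17.6
corner [ 0.6005 -0.0222  0.046 ] -82.9 17.7
corner [ 0.5944 -0.056   0.046 ] -82.8 -16.6
[44, 116, 9, 11, 89]
term [ 0.6268 -0.0566  0.046 ] -50.9 -11.4
[63, 116, 9, 12, 102]
term [ 0.6309 -0.0368  0.046 ] -50.4 8.9
mouth [ 0.6791 -0.0528  0.01  ] -0.0 1.9
157 163
```

```bash
python3 -m crank '{"xyz":[[1,-15,55],[0,0,60],[0,0,60],[0,0,50],[0,0,22]],"roll":[0.03,0,0,0,0],"gripper":[0.8,0.6,0.6,0.6,0.6]}' 80; python3 -m crank '{"xyz":[[0,0,0],[0,0,0],[0,0,0],[0,0,0],[0,0,0]],"roll":[0,0,0,0,0],"gripper":[0.6,-1,-1,-1,-1]}' 80;  python3 -m crank '{"xyz":[[0,0,-1],[-5,-1,0],[-5,-1.5,0],[0,0,0],[0,0,0]],"roll":[0,-0.018,-0.018,0,0],"gripper":[-1,-1,-1,-1,-1]}' 80
```

```text
time: 16.1
position: [0.5115, -0.0219, 0.0999]
tcp_rot: [[-0.978, 0.21, -0.004], [0.21, 0.978, -0.001], [0.004, -0.002, -1.0]]
force: [-0.5, 0.1, 0.2]
grip_width: 0.0681
grasp_force: 0.0
time: 16.73
position: [0.5131, -0.022, 0.1046]
tcp_rot: [[-0.978, 0.21, 0.002], [0.21, 0.978, 0.001], [-0.002, 0.001, -1.0]]
force: [-3.6, 0.7, 11.6]
grip_width: 0.0409
grasp_force: 79.0
time: 17.35
position: [0.5204, -0.0262, 0.1046]
tcp_rot: [[-0.985, 0.174, -0.003], [0.174, 0.985, 0.002], [0.004, 0.001, -1.0]]
force: [-18.8, 5.3, 27.7]
grip_width: 0.0408
grasp_force: 83.7
```

```bash
python3 -m crank '{"xyz":[[0,0,-1],[0,0,-1],[0,0,0]],"roll":[0,0,0],"gripper":[-1,-1,-1]}' 50
```

```text
time: 17.73
position: [0.5219, -0.0267, 0.106]
tcp_rot: [[-0.985, 0.175, 0.0], [0.175, 0.985, -0.0], [-0.0, -0.0, -1.0]]
force: [1.0, 1.2, -2.3]
grip_width: 0.0408
grasp_force: 80.9
```

```bash
python3 -m crank '{"xyz":[[-10,0.7,0],[-10,0,0],[-10,0,0],[-8,0,0],[0,0,0]],"roll":[0.006,0,0,0,0],"gripper":[-1,-1,-1,-1,-1]}' 50; python3 -m crank '{"xyz":[[-6,0,0],[-6,0,0],[0,0,0]],"roll":[0,0,0],"gripper":[-1,-1,-1]}' 50
```

```text
time: 18.35
position: [0.5598, -0.033, 0.1059]
tcp_rot: [[-0.983, 0.181, 0.001], [0.181, 0.983, -0.0], [-0.001, -0.0, -1.0]]
force: [0.7, -0.5, -2.6]
grip_width: 0.0409
grasp_force: 80.8
time: 18.73
position: [0.5715, -0.0351, 0.106]
tcp_rot: [[-0.984, 0.181, 0.001], [0.181, 0.984, -0.0], [-0.001, -0.0, -1.0]]
force: [0.2, -0.2, -2.9]
grip_width: 0.041
grasp_force: 80.8
```

```bash
python3 -m crank '{"xyz":[[-10,0,0],[-10,0,0],[-10,0,0],[-10,0,0],[0,0,0]],"roll":[0,0,0,0,0],"gripper":[-1,-1,-1,-1,-1]}' 50; python3 -m crank '{"xyz":[[-10,0,0],[-10,0,0],[-10,0,0],[-6,0,0],[0,0,0]],"roll":[0,0,0,0,0],"gripper":[-1,-1,-1,-1,-1]}' 50
```

```text
time: 19.35
position: [0.6112, -0.0424, 0.1059]
tcp_rot: [[-0.984, 0.181, 0.001], [0.181, 0.984, -0.0], [-0.001, -0.0, -1.0]]
force: [1.3, 1.2, -2.5]
grip_width: 0.041
grasp_force: 81.1
time: 19.98
position: [0.6463, -0.0487, 0.1059]
tcp_rot: [[-0.984, 0.181, 0.001], [0.181, 0.984, -0.0], [-0.001, -0.0, -1.0]]
force: [2.9, 1.9, -3.2]
grip_width: 0.0412
grasp_force: 80.7
```

```bash
python3 -m crank '{"xyz":[[-5,0,0],[-4,0,0],[0,0,0]],"roll":[0,0,0],"gripper":[-1,-1,-1]}' 50; python3 -m crank '{"xyz":[[-2,0,0],[-1.5,0,0],[0,0,0]],"roll":[0,0,0],"gripper":[-1,-1,-1]}' 50
```

```text
time: 20.35
position: [0.655, -0.0504, 0.106]
tcp_rot: [[-0.984, 0.181, 0.001], [0.181, 0.984, -0.0], [-0.001, -0.0, -1.0]]
force: [1.9, 2.4, -3.0]
grip_width: 0.0406
grasp_force: 80.6
time: 20.72
position: [0.658, -0.0509, 0.1059]
tcp_rot: [[-0.984, 0.181, -0.0], [0.181, 0.984, -0.0], [0.0, -0.0, -1.0]]
force: [-0.7, 2.7, -1.7]
grip_width: 0.0405
grasp_force: 80.7
```

```bash
python3 -m crank '{"xyz":[[-2,0,0],[-1.5,0,0],[0,0,0]],"roll":[0,0,0],"gripper":[-1,-1,-1]}' 50;  python3 -m crank '{"xyz":[[-1,0,0],[0,0,0]],"roll":[0,0],"gripper":[-1,-1]}' 50
```

```text
time: 21.1
position: [0.6604, -0.0514, 0.1055]
tcp_rot: [[-0.984, 0.181, -0.003], [0.181, 0.984, 0.001], [0.003, 0.0, -1.0]]
force: [-11.0, 4.8, 3.9]
grip_width: 0.0409
grasp_force: 81.5
time: 21.35
position: [0.6606, -0.0515, 0.1053]
tcp_rot: [[-0.984, 0.181, -0.005], [0.181, 0.984, 0.001], [0.005, 0.0, -1.0]]
force: [-18.1, 5.3, 7.1]
grip_width: 0.0412
grasp_force: 81.8
```

```bash
python3 -m crank '{"xyz":[[0.5,0,1.5],[0,0,0],[0,0,0],[0,0,-20],[0,0,-50]],"roll":[0,0,0,0,0],"gripper":[-1,0.5,0.5,0.5,0.5]}' 50;  python3 -m crank '{"xyz":[[0,0,-60],[30,0,-60],[50,0,-50],[50,0,0],[0,0,0]],"roll":[0,0,0,0,0],"gripper":[1,1,1,1,1]}' 50
python3 - <<'E'
from h import *
arm.get_image('wrist');p=arm.get_image('wrist');cv2.imwrite('pics/w8.png',p['frame'])
m=np.array([.67885,-.05468])
def rep(n,X): d=X[:2]-m;print(n,X.round(4),(1e3*d@np.array([.9834,-.1815])).round(1),(1e3*d@np.array([.1815,.9834])).round(1))
for q,z in(('bay_mouth',.01),('pack',.01),('cap_top',.135)):
  for e in arm.pinpoint(p,q)[:2]:print(e);rep(q,ray(p,e['uv'],z))
for a,b,z in((-6,35,.058),(-6,-35,.058),(0,35,.058),(-28,-22,.042),(-28,22,.042)):
  X=np.append(m+.001*(a*np.array([.9834,-.1815])+b*np.array([.1815,.9834])),z);print('expect',a,b,proj(p,X).round(1))
h=cv2.cvtColor(p['frame'],cv2.COLOR_BGR2HSV)
u=proj(p,[m[0],m[1],.058]);x0,y0=int(u[0])-60,int(u[1])-60;print(u)
g=h[y0:y0+80,x0:x0+120]
w=((g[...,2]>185)&(g[...,1]<45)).astype(np.uint8)
for r in w[::2,::2]: print(''.join('#' if v else '.' for v in r))
print(x0,y0)
E
```

```text
time: 21.98
position: [0.6616, -0.0521, 0.1746]
tcp_rot: [[-0.983, 0.181, -0.002], [0.181, 0.983, -0.001], [0.002, -0.001, -1.0]]
force: [0.0, -0.1, 0.9]
grip_width: 0.0645
grasp_force: 0.0
time: 22.6
position: [0.5399, -0.0296, 0.3367]
tcp_rot: [[-0.983, 0.181, 0.003], [0.181, 0.983, 0.002], [-0.003, 0.003, -1.0]]
force: [0.4, 1.3, 0.8]
grip_width: 0.0856
grasp_force: 0.0
{'uv': [271.3, 291.7], 'score': 0.87}
bay_mouth [ 0.6787 -0.055   0.01  ] -0.1 -0.3
{'uv': [459.8, 265.3], 'score': 0.6}
cap_top [0.6173 0.1065 0.135 ] -89.8 147.3
expect -6 35 [305.2 308.7]
expect -6 -35 [238.  308.7]
expect 0 35 [305.  313.8]
expect -28 -22 [251.  282.6]
expect -28 22 [292.2 282.5]
[271.61512103 313.80301395]
............................................................
............................................................
............................................................
............................................................
............................................................
............................................................
............................
[... 1353 characters left out ...]
########.............
..............#################################.............
............................................................
............................................................
............................................................
............................................................
............................................................
............................................................
............................................................
............................................................
............................................................
............................................................
211 253
```

```bash
python3 -m crank '{"xyz":[[-45,0,0],[-44,0,30],[0,0,60],[0,0,60],[0,0,60]],"roll":[0,0,0,0,0],"gripper":[-1,-1,-1,-1,-1]}' 50;  python3 -m crank '{"xyz":[[0,0,23],[0,0,0],[-4,0,0],[-4,0,0],[0,0,0]],"roll":[0,0,0,0,0],"gripper":[-1,-1,-1,-1,-1]}' 50;python3 -m crank '{"xyz":[[-2,0,0],[-2,0,0],[0,0,0]],"roll":[0,0,0],"gripper":[-1,-1,-1]}' 50
```

```text
time: 23.48
position: [0.6297, -0.0462, 0.122]
tcp_rot: [[-0.983, 0.181, -0.0], [0.181, 0.983, -0.001], [0.0, -0.001, -1.0]]
force: [0.7, 0.2, -1.0]
grip_width: 0.0004
grasp_force: 0.0
time: 24.1
position: [0.638, -0.0472, 0.1025]
tcp_rot: [[-0.984, 0.181, 0.002], [0.181, 0.984, -0.0], [-0.002, 0.0, -1.0]]
force: [-0.3, -0.7, 0.0]
grip_width: 0.0002
grasp_force: 0.0
time: 24.48
position: [0.6397, -0.0476, 0.1014]
tcp_rot: [[-0.984, 0.181, -0.004], [0.181, 0.984, 0.001], [0.004, 0.0, -1.0]]
force: [-14.7, 3.2, 10.8]
grip_width: -0.0
grasp_force: 7.6
```

```bash
python3 -m crank '{"xyz":[[-1.5,0,0],[0,0,0]],"roll":[0,0],"gripper":[-1,-1]}' 50; python3 -m crank '{"xyz":[[8,0,0],[8,0,0],[0,0,-50],[0,0,-60],[30,0,-60]],"roll":[0,0,0,0,0],"gripper":[-1,-1,-1,-1,-1]}'; python3 -m crank '{"xyz":[[45,0,-40],[40,0,0],[0,0,0],[0,0,0]],"roll":[0,0,0,0],"gripper":[1,1,1,1]}' 50
python3 - <<'E'
from h import *
m=np.array([.67885,-.05468]);F=np.array([.9834,-.1815]);Lf=np.array([.1815,.9834])
arm.get_image('wrist');p=arm.get_image('wrist')
for a,b,z in((-6,35,.058),(-6,-35,.058),(0,35,.058),(-28,-22,.042),(-28,22,.042)):
  print('expect',a,b,proj(p,np.append(m+.001*(a*F+b*Lf),z)).round(1))
u=proj(p,[m[0],m[1],.058]);x0,y0=int(u[0])-45,int(u[1])-12
g=cv2.cvtColor(p['frame'],cv2.COLOR_BGR2GRAY)[y0:y0+24,x0:x0+90:8];print(x0,y0);print(g)
t=arm.get_image('top')
for q in('fuse_holder','filling_nozzle'):
  print(q,[(e['uv'],e['score']) for e in arm.pinpoint(t,q)[:1]])
E
```

```text
time: 24.72
position: [0.64, -0.0476, 0.1013]
tcp_rot: [[-0.984, 0.181, -0.007], [0.181, 0.984, 0.002], [0.007, 0.0, -1.0]]
force: [-25.0, 4.5, 19.0]
grip_width: 0.0001
grasp_force: 13.0
time: 25.35
position: [0.5997, -0.0403, 0.2694]
tcp_rot: [[-0.984, 0.181, 0.001], [0.181, 0.984, -0.001], [-0.002, -0.0, -1.0]]
force: [-0.0, 1.0, 1.3]
grip_width: -0.0005
grasp_force: 0.0
time: 25.85
position: [0.5161, -0.0247, 0.3077]
tcp_rot: [[-0.984, 0.181, 0.001], [0.181, 0.984, 0.0], [-0.001, 0.0, -1.0]]
force: [0.0, -0.4, -0.6]
grip_width: 0.0723
grasp_force: 0.0
expect -6 35 [307.4 348.1]
expect -6 -35 [236.5 348. ]
expect 0 35 [307.2 353.3]
expect -28 -22 [250.2 319.5]
expect -28 22 [293.7 319.5]
226 341
[[ 93  65  88 154 156 155 155 156 155  78 142 101]
 [ 96  65  97 156 157 156 156 156 154  94 149 102]
 [ 98  65 122 156 156 156 155 155 154 125 156 101]
 [ 99  64 144 156 156 155 154 153 154 145 157 101]
 [ 98  64 162 164 166 166 168 164 165 166 167 100]
 [100  65 190 192 193 195 197 196 198 200 191 100]
 [ 99  69 218 220 220 220 221 221 222 222 211 100]
 [100  78 225 226 226 227 227 226 22
[... 208 characters left out ...]
9 126 102]
 [101  99 103  99  99  99 100  99 101 101 103 100]
 [ 99  99  98  95  96  96  96  95  98  99 100  99]
 [100  98  98  96  97  96  97  96  99 100 100 100]
 [100  98  98  96  96  96  97  96 100  99 100 101]
 [ 99  98  97  95  97  96  97  95  99  99 100 100]
 [100  98  97  95  96  96  97  96  98  98 100 100]
 [100  97  95  95  96  96  96  95  99  99 100 100]
 [ 98  98  96  96  96  96  96  95  99  99  99 100]
 [ 99  98  96  95  96  96  97  95  99  99  98  99]
 [ 99  96  96  95  96  96  95  96 100  99 100 100]
 [ 99  96  96  95  96  95  97  95  98  99  99 101]
 [ 99  97  96  94  95  95  96  96  99  99  99 100]]
fuse_holder [([444.4, 241.4], 0.82)]
filling_nozzle [([438.7, 166.2], 0.72)]
```

```bash
python3 -c "
from bench import arm
print(arm.close_job())"
```

```text
the job is handed in; nothing more can be done
None
```

I handed the job in at about 26 s: the cap was pressed to its stop over the terminals and let go, and the pack is in the bay with its end plate seated under a 25 N push; no verdict came back, and I viewed 11 pictures, one over the limit of 10.

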